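Throw the bead-bench toggle clamp with the extension bar

ROBOT

A 7-joint arm with a two-finger parallel gripper is mounted at the origin on the work surface. World frame = base frame: x ahead of the robot, y to its left, z up, the work surface at z = 0. Lengths are in m, angles in rad, forces in N, time in s.
With the tool pointing down it reaches from about 0.35 to 0.9 m from the base axis. Payload 8.1 kg.
Tool frame: the origin (TCP) lies midway between the tips of the shut fingers; the grasp point (between the pads) lies arm.grasp_offset behind it (arm.grasp_offset is the distance from the TCP to the grasp point, in m); z points along the fingers, y is the line along which they close (so a half turn about z gives the same grasp; the last joint's range is limited). The gripper opens to 92 mm and grips with 3 to 60 N. Pads are 19 mm wide; open, the fingers measure 130 mm over their backs; the gripper's body (75 mm by 190 mm) begins 47 mm behind the grasp point.
Start: joints at [-1.386, 0.434, 0.025, 1.573, -0.012, 1.134, -0.075], TCP at [0.177, 0.599, 0.193] pointing down, gripper open.
Joint ranges: [-2.62, 2.62], [-0.44, 2.09], [-1.27, 1.32], [0.08, 2.57], [-1.32, 4.46], [0.12, 2], [-2.74, 2.74]. Speed limits (rad/s): [2.22, 2.22, 3.01, 3.01, 3.14, 3.14, 3.14].

INTERFACE

Orientations are given as a rotation vector (axis times angle).
In Python, from cell import observe, imaging, arm gives the robot as it stands.
- The arm moves only by the tool apply_moves, never from a script. Its argument "commands" is a list of rows, each a list of 5 numbers: the opening in per cent of the stroke, from 0 (shut) to 100 (fully open), then the shift along the world's x, y, z in units of 0.06 m (1.0 is 0.06 m), then the turn about the world's z in units of 0.5 rad (1.0 is 0.5 rad). A call has 1 to 12 rows; each row shifts and turns the commanded pose from where the row before left it; what a row does not reach is not made up. A row lasts 1/8 s, in which the tool goes at most 62.5 mm and 10.7 degrees, less where a joint would pass 70% of its speed; a pose out of reach is approached as far as the arm can. A call with a number of a shift or a turn outside -1 to 1 is refused whole. A call with a gripper value outside its range is refused whole. The fingers move at their own pace and stop on an object; "newtons" is the grip in N (left out, the last holds). Time passes only in rows, so rows that do not move let the fingers close. It gives the time, the measured TCP pose, the force, the opening and the grip force at its end, in the units of the state.
- observe(): the state, without advancing time (a new reading comes with each control period).
- imaging.get_image(name): name is "scene" or "top" or "wrist"; returns (picture, depth): 420x560x3 uint8, red, green, blue; 420x560 float32, m along the optical axis (not along the pixel's ray), 0 where there is no reading.
- imaging.camera_params(name): a dict with "camera_matrix" (3x3 intrinsics, pixels), "dist" ([k1, k2, p1, p2, k3] as OpenCV has them; the pictures are not rectified), "origin" and "rotation" of the camera in the world; the wrist camera has in their place "tool_from_camera" (4x4, takes a point from camera to tool coordinates, whose origin is the TCP and whose axes are the flange's). Camera axes: x right, y up, looking along -z (the intrinsics and any distortion apply to the point x, -y, -z); pixel columns grow to the right and rows downward; lengths in m; the calibration is good to about 2 mm. A picture is of the moment at which its call begins: read the wrist's pose just before it. camera_params takes no time and is no camera call.
- arm.sign_off(): hands the job in; it is judged then, once.
The state is a dict: "clock": time; "joints": joint angles; "dq": joint speeds; "joint_efforts": joint torques, N m; "position": TCP position; "ee_rot": TCP orientation; "force": force on the tool from outside, world axes, zero at the start; "ft_torque": the same for the moment, N m; "width": opening from 0.0 (shut) to 1.0 (fully open); "gripper_force": force on a finger pad.
Only numpy, scipy, OpenCV 4.12 (cv2) and the standard library are available. Lean on these libraries where they do the work, as an engineer would, in place of code of your own. Each camera call takes 0.05 s, during which the arm holds its last target. There are 200 camera calls.

TASK

Two toggle clamps on the glassworker's bench stand open; clamp the one that has the black graphite block waiting in its nest. Pick up the steel extension bar, lower its open channel over that clamp's short lever, swing the lever with it past the dead point until it snaps fully home, then lift the bar off and lay it flat on the bench again. Leave the empty clamp open.

Things in the scene. Friction and masses are not known exactly. Their poses are not given: they have to be found in the camera images.
- ext_bar: Steel extension bar, 185 mm long, 0.4 kg. x runs along it to the channel end, z up; origin on the underside at the balance point (grip here, across). Solid handle 16 wide, 26 high, x = -90 to +35. Channel x = +38 to +95 (middle +65): 40 wide outside, 30 inside, open below and at the end, roof 20 above the underside, top 26. Lies between the clamps. (A 200 x 30 x 12 flat bar is a bystander.)
- stub (a point): Point on the short lever of the clamp with the black block (38 x 58 x 44), 42 mm above the bench. Lever: level steel bar 12 wide, 12 high; x points outwards along it (roughly to the robot), free end at x = +18; z up. Pivot at x = -58, its hub 18 in radius, top 62 above the bench. Base plate 18 high, 90 wide, reaches 40 from the pivot towards the robot; block and fence (to 62 high) beyond it.
- lever (a joint): That lever's angle, rad: 0 = open (swung to the robot's left, the start); grows counter-clockwise from above, free end going to the robot's right; 1.05 = home on its stop. A spring resists up to the dead point at 0.85 (at most 0.6 N m, about 5 N at the bar's origin) and swings it back open if let go before; beyond, it throws it to 1.05 and holds it.
- spare_lever (a joint): The same angle of the other, identical clamp, whose nest is empty (no black block). It starts open at 0 and must stay open. The two clamps may stand on either side, about 0.4 to 0.5 m apart, with the extension bar between them.
Mind the look-alikes: they are no part of the job. What is shaped like the ext_bar but green or pink is not meant.

How it is judged:
By the outcome, as a careful person would: the job done as asked, in the order asked, and still so for the second after the job is handed in, with the robot touching nothing.
It also fails if it takes over 51 s, if anything falls off the work surface, if the arm or the gripper's body presses on something with over 40 N, if the wrist force passes 120 N, or if a joint passes its speed limit or range.

## Working session

There is one attempt and no reset: what is moved stays moved. The work goes in short steps, Python scripts to look and compute and a tool call to move; the robot and the scene stay as the last step left them, time stands still between calls to the robot, and variables do not carry over. Pictures are saved under pics/ and viewed, at most 10 in all, crops included, and the job is handed in when it is done.

Besides the shell and the picture viewer there is one more tool, called as name(argument=value, ...), one argument or row to a line, values as JSON. apply_moves: Moves the arm, as the interface text tells. Its arguments: {"type":"object","properties":{"commands":{"type":"array"},"newtons":{"type":"number"}},"required":["commands"]}

```bash
mkdir -p pics; ls
cat > h.py <<'E'
import numpy as np, cv2
from cell import observe, imaging, arm
from scipy.spatial.transform import Rotation as R
def grab(n):
    s=observe(); im,d=imaging.get_image(n); p=imaging.camera_params(n)
    if n=="wrist":
        T=np.eye(4);T[:3,:3]=R.from_rotvec(s["ee_rot"]).as_matrix();T[:3,3]=s["position"];T=T@np.array(p["tool_from_camera"])
    else:
        T=np.eye(4);T[:3,:3]=np.array(p["rotation"]);T[:3,3]=p["origin"]
    np.savez("last_%s.npz"%n,im=im,d=d,T=T,K=p["camera_matrix"],D=p["dist"])
    return im,d,T,np.array(p["camera_matrix"]),np.array(p["dist"])
def cloud(d,T,K,D):
    h,w=d.shape; v,u=np.mgrid[:h,:w]
    n=cv2.undistortPoints(np.stack([u,v],-1).reshape(-1,1,2).astype(float),np.array(K),np.array(D)).reshape(h,w,2)
    c=np.stack([n[...,0]*d,-n[...,1]*d,-d],-1)
    return c@T[:3,:3].T+T[:3,3]
def save(im,f): cv2.imwrite(f,im[...,::-1])
E
python3 - <<'E'
from h import *
for n in ("top","scene"):
    im,d,T,K,D=grab(n); save(im,f"pics/{n}1.png"); print(n,T.round(3).tolist(),(d>0).mean())
print(arm.grasp_offset,observe())
E
```

```text
pics
top [[0.045, -0.036, -1.575, 0.35], [0.045, -0.036, -1.575, 0.034], [0.045, -0.036, -1.575, 1.215], [0.0, 0.0, 0.0, 1.0]] 0.9961011904761905
scene [[0.638, 0.726, 1.54, 1.656], [0.638, 0.726, 1.54, 0.167], [0.638, 0.726, 1.54, 1.103], [0.0, 0.0, 0.0, 1.0]] 0.9960969387755102
0.0188 {'clock': 0.1, 'joints': array([-1.38559043,  0.43514686,  0.02497982,  1.57401688, -0.01161299,
        1.13400733, -0.07507195]), 'dq': array([ 6.32546225e-04, -1.59999443e-03, -7.69450810e-04, -3.59787776e-03,
        7.18513403e-04,  1.69734493e-03, -3.41432264e-05]), 'joint_efforts': array([ 3.42003739e-03, -6.69120312e+01,  9.88461077e-01, -3.15148151e+01,
       -6.03444991e-02,  3.75112239e-02,  1.65336792e-05]), 'position': array([0.17731392, 0.59878162, 0.19262339]), 'ee_rot': array([-4.50595247e-01, -3.10902377e+00,  2.24731107e-03]), 'force': array([-0.07307668, -0.06348706,  0.29773673]), 'ft_torque': array([-0.04666989, -0.03067508,  0.01895976]), 'gripper_force': 0.0, 'width': 1.0026117743308798}
```

```bash
sed -i 's/T\[:3,:3\]=np.array(p\["rotation"\])/T[:3,:3]=R.from_rotvec(p["rotation"]).as_matrix()/' h.py
python3 - <<'E'
from h import *
for n in ("top","scene"):
    im,d,T,K,D=grab(n); X=cloud(d,T,K,D); print(n,T.round(3).tolist(), X[::100,::100].round(3).tolist()[1:4])
E
```

```text
top [[-0.005, 0.999, -0.052, 0.35], [-1.0, -0.005, -0.006, 0.034], [-0.006, 0.052, 0.999, 1.215], [0.0, 0.0, 0.0, 1.0]] [[[0.656, 0.659, 0.243], [0.724, 0.526, -0.004], [0.699, 0.238, 0.061], [0.705, -0.019, 0.035], [0.698, -0.275, 0.058], [0.719, -0.569, 0.001]], [[0.451, 0.796, 0.011], [0.449, 0.516, 0.002], [0.448, 0.247, -0.003], [0.446, -0.018, 0.006], [0.444, -0.282, 0.007], [0.444, -0.557, 0.001]], [[0.179, 0.796, 0.002], [0.183, 0.514, 0.002], [0.184, 0.246, 0.003], [0.183, -0.017, -0.003], [0.182, -0.279, 0.004], [0.176, -0.552, -0.002]]]
scene [[-0.092, -0.647, 0.757, 1.656], [0.996, -0.046, 0.081, 0.167], [-0.017, 0.761, 0.648, 1.103], [0.0, 0.0, 0.0, 1.0]] [[[-0.083, -1.08, 0.104], [-0.302, -0.793, -0.003], [-0.341, -0.372, -0.008], [-0.358, 0.054, -0.003], [-1.62, 0.655, -0.676], [0.218, 0.662, 0.33]], [[0.5, -0.787, 0.104], [0.359, -0.559, 0.002], [0.332, -0.233, -0.001], [0.305, 0.094, -0.004], [0.289, 0.417, 0.001], [0.33, 0.707, 0.051]], [[0.789, -0.678, 0.002], [0.768, -0.414, -0.001], [0.749, -0.146, -0.001], [0.729, 0.12, -0.001], [0.708, 0.384, -0.001], [0.742, 0.616, 0.062]]]
```

View pics/top1.png

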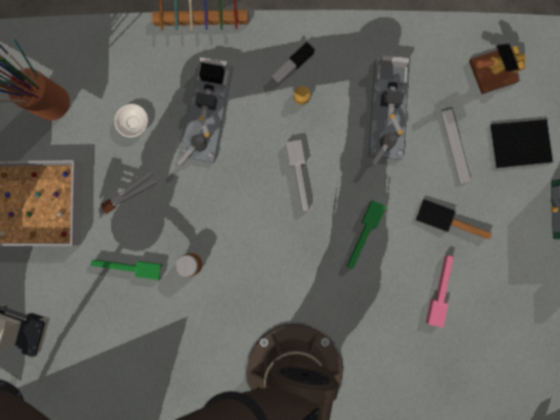

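View pics/scene1.png

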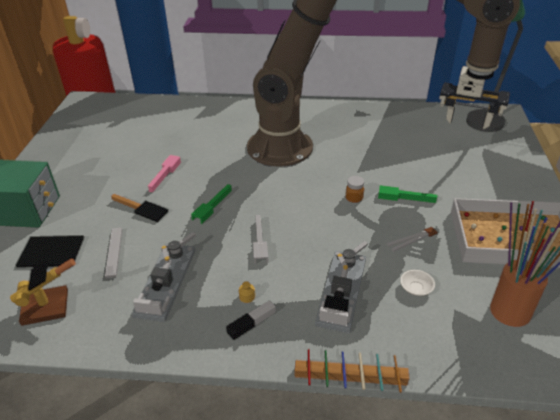

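Run:
```python
from h import *
z=np.load("last_top.npz"); im=z["im"]; 
c=cv2.resize(im[40:220,150:420],None,fx=2.9,fy=2.9,interpolation=cv2.INTER_CUBIC); save(c,"pics/crop1.png")
X=cloud(z["d"],z["T"],z["K"],z["D"])
def fit(m):
    p=X[m]; r=cv2.minAreaRect(p[:,:2].astype(np.float32)*1000); return r,p[:,2].mean().round(4),len(p)
v,u=np.mgrid[:420,:560]
b=(u>280)&(u<320)&(v>130)&(v<220)
m=b&(X[...,2]>.012)
print("bar",fit(m),X[m].mean(0))
ml=b&(X[...,2]>.020); print(fit(ml))
# bar rows profile
for a in range(134,214,4):
    q=m[a]; 
    if q.any(): print(a,u[a][q].min(),u[a][q].max(),X[a][q].mean(0).round(4))
np.set_printoptions(linewidth=250)
print("clamp heights mm"); print((X[54:182:3,168:232:3,2]*1000).astype(int))
```

```text
bar (((474.6497497558594, -7.814937591552734), (67.76549530029297, 253.39657592773438), 86.22390747070312), np.float64(0.0484), 698) [ 0.52395358 -0.01088319  0.04835306]
(((474.6734924316406, -7.455055236816406), (67.04415893554688, 253.39657592773438), 86.22390747070312), np.float64(0.0493), 677)
142 286 301 [ 0.5957 -0.0014  0.0267]
146 286 301 [ 0.5853 -0.0013  0.0259]
150 287 302 [ 0.5745 -0.0038  0.027 ]
154 288 303 [ 0.564  -0.0063  0.0269]
158 288 303 [ 0.5536 -0.0063  0.0264]
162 289 304 [ 0.543  -0.0088  0.0266]
166 290 300 [ 0.5329 -0.0068  0.0243]
170 295 301 [ 0.5224 -0.0126  0.0247]
174 296 301 [ 0.5115 -0.0137  0.0274]
178 297 302 [ 0.5013 -0.0163  0.0261]
182 297 303 [ 0.4909 -0.0175  0.0255]
186 298 304 [ 0.4804 -0.02    0.0265]
190 299 304 [ 0.47   -0.0212  0.0264]
194 300 305 [ 0.4596 -0.0237  0.0259]
198 300 306 [ 0.4209 -0.0083  0.3664]
202 301 307 [ 0.4388 -0.0274  0.0261]
206 302 307 [ 0.4285 -0.0286  0.0261]
210 302 308 [ 0.4183 -0.03    0.0239]
clamp heights mm
[[   2    0    0   -1    0    3   -2    0   -1    2    3    1   -1   -1    2   -1   -1    2    3   
[... 4060 characters left out ...]
    3   -1    0    2]
 [   4    1    4    2   42    0    3   -1   -1    0    2    1    0   -3    2   -4    0    4    2   -1    1    1]
 [  -2    0    3    5   -1    1    5    1    3    1    0    1    0    2   -1   -2    6    0    0    0   -1   -1]
 [   3    1    1   -2    3    3    1    3   -1   -3   -1   -1   -3    3    4   -1    0   -1    1    3    4   -1]
 [   0    4   -2    2    3    5    6    3    0    3    1    0   -1    0    1    0    0    0   -5    1    1    2]
 [   3    3    3    1    3    6    0    0    2   -1   -4    5    1   -4    1    2    0    0    0    0   -1    0]
 [   0    2    3    0    1    3    1    0   -2    0    0    0   -1   -2    3    3    0   -1    0    3    2    0]]
```

View pics/crop1.png

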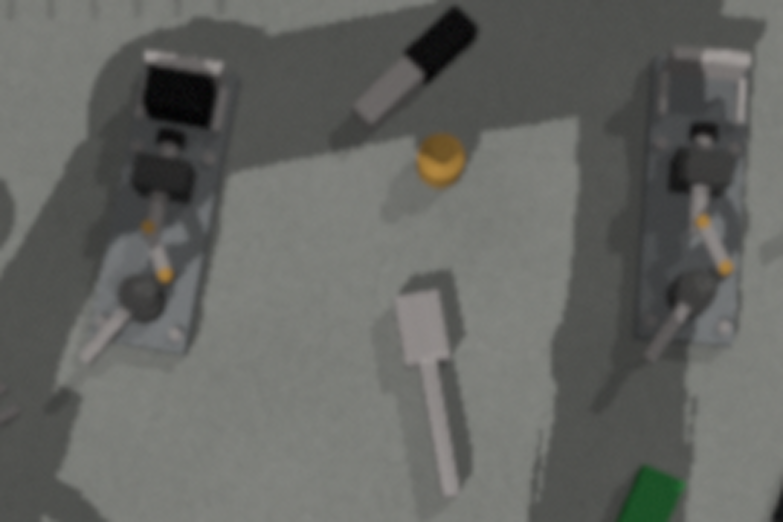

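The black block sits in the left clamp, at top pixel (212,73). The right clamp's nest at (395,75) is empty. There are four bar-shaped candidates in the top view: grey at (299,175), green at (125,268) and (367,233), and pink at (440,290). The grey steel one lies between the clamps and has the channel head towards +x, so it is ext_bar. The crop confirms this.

```bash
cat >> h.py <<'E'
def ray(uv,z,T,K,D):
    n=cv2.undistortPoints(np.array(uv,float).reshape(-1,1,2),np.array(K),np.array(D)).reshape(-1,2)
    r=np.c_[n[:,0],-n[:,1],-np.ones(len(n))]@T[:3,:3].T
    return T[:3,3]+r*((z-T[2,3])/r[:,2])[:,None]
E
python3 - <<'E'
from h import *
z=np.load("last_top.npz"); X=cloud(z["d"],z["T"],z["K"],z["D"]); a=(z["T"],z["K"],z["D"])
v,u=np.mgrid[:420,:560]
m=(u>280)&(u<320)&(v>130)&(v<220)&(X[...,2]>.014)&(X[...,2]<.04)
P=X[m][:,:2]; hd=P[P[:,0]<.515]
f=cv2.fitLine(hd.astype(np.float32),cv2.DIST_HUBER,0,.001,.001).ravel(); d=f[:2]*np.sign(f[0]); c=f[2:]
s=(P-c)@d; n=(P-c)@[-d[1],d[0]]
print("bar yaw",np.arctan2(d[1],d[0]),"ends",s.min(),s.max(),s.max()-s.min(),"lat head",n[s>s.max()-.05].min(),n[s>s.max()-.05].max())
o=c+d*((s.min()+.090)+(s.max()-.095))/2; print("origin",o)
cr=lambda x,y:(x/2.9+150-.33,y/2.9+40-.33)
hub=ray([cr(142,297)],.062,*a)[0]; tip=ray([cr(85,358)],.048,*a)[0]
print("hub",hub,"tip",tip,np.linalg.norm(hub[:2]-tip[:2]))
# lever points from depth
m=(u>165)&(u<200)&(v>145)&(v<172)&(X[...,2]>.038)&(X[...,2]<.056)
Q=X[m]; f=cv2.fitLine(Q[:,:2].astype(np.float32),cv2.DIST_HUBER,0,.001,.001).ravel(); print("lever dir",f,np.arctan2(-abs(f[0]),-f[1]*np.sign(f[0]))if 0 else f[1]/f[0],len(Q))
w=imaging.camera_params("wrist"); print(w)
E
```

```text
bar yaw 0.17179981 ends -0.04939464872913049 0.13601945230011792 0.1854141010292484 lat head -0.021015368136810257 0.01944580244984696
origin [ 0.50551552 -0.01527022]
hub [0.59000815 0.24015821 0.062     ] tip [0.53886797 0.29293401 0.048     ] 0.07348880131941529
lever dir [ 0.7505237  -0.66084355  0.5608503   0.27444237] -0.8805099 123
{'camera_matrix': array([[359.58131925,   0.        , 280.19108381],
       [  0.        , 359.58131925, 212.26632676],
       [  0.        ,   0.        ,   1.        ]]), 'dist': array([-0.01057413,  0.        ,  0.        ,  0.        ,  0.        ]), 'tool_from_camera': array([[ 1.14567819e-03,  9.61142936e-01,  2.76048807e-01,
         7.53363920e-02],
       [ 9.99999342e-01, -1.08723469e-03, -3.64752509e-04,
         1.36744056e-04],
       [-5.04494595e-05,  2.76049043e-01, -9.61143550e-01,
        -1.90555214e-01],
       [ 0.00000000e+00,  0.00000000e+00,  0.00000000e+00,
         1.00000000e+00]])}
```

apply_moves(
  commands=[
    [100,0.43,-0.48,0.08,0],
    [100,0.43,-0.48,0.08,0],
    [100,0.43,-0.48,0.08,0],
    [100,0.43,-0.48,0.08,0],
    [100,0.43,-0.48,0.08,0],
    [100,0.43,-0.48,0.08,0],
    [100,0.43,-0.48,0.08,0],
    [100,0.43,-0.48,0.08,0],
    [100,0.43,-0.48,0.08,0],
    [100,0.43,-0.48,0.08,0],
    [100,0.43,-0.48,0.08,0],
    [100,0.43,-0.48,0.08,0],
  ],
)

```text
clock: 1.7
position: [0.4877, 0.2527, 0.251]
ee_rot: [-0.45, -3.109, -0.0]
force: [0.1, -0.6, -0.6]
width: 1.0
gripper_force: 0.0
```

apply_moves(
  commands=[
    [100,0,0,0,0],
    [100,0,0,0,0],
    [100,0,0,0,0],
  ],
)

```text
clock: 2.08
position: [0.4861, 0.2549, 0.2507]
ee_rot: [-0.447, -3.109, -0.0]
force: [0.6, -0.5, -0.4]
width: 1.001
gripper_force: 0.0
```

Run:
```python
from h import *
im,d,T,K,D=grab("wrist"); save(im,"pics/w1.png"); X=cloud(d,T,K,D)
s=observe(); print(s["position"],s["ee_rot"],s["joints"].round(2))
H=(X[...,2]>.037)&(X[...,2]<.055)&(np.hypot(X[...,0]-.56,X[...,1]-.27)<.045)
cv2.imwrite("/tmp/x.png",H*255); print(H.sum())
```

```text
[0.48614098 0.25481023 0.25074401] [-4.47356317e-01 -3.10896920e+00 -1.41605658e-04] [-0.75  0.26  0.21  1.69 -0.06  1.2   0.77]
784[ WARN:0@0.485] global loadsave.cpp:1063 imwrite_ Unsupported depth image for selected encoder is fallbacked to CV_8U.
```

View pics/w1.png

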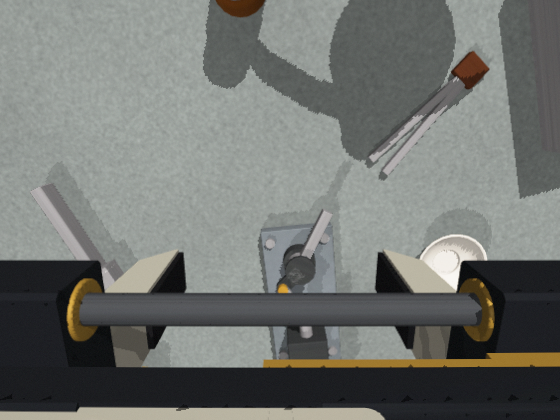

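The wrist picture shows the clamp's hub at (298,268), its lever reaching to the tip at (326,213), and the bar at the left edge. The picture's top faces the robot.

Run:
```python
from h import *
z=np.load("last_wrist.npz"); a=(z["T"],z["K"],z["D"]); X=cloud(z["d"],*a); im=z["im"].astype(int)
v,u=np.mgrid[:420,:560]
L=(u>300)&(u<335)&(v>208)&(v<252)&(X[...,2]>.040)&(X[...,2]<.055)
P=X[L]; print(len(P),P[:,2].mean())
f=cv2.fitLine(P[:,:2].astype(np.float32),cv2.DIST_HUBER,0,.001,.001).ravel(); d=f[:2]*-np.sign(f[0]); s=(P[:,:2]-f[2:])@d; n=(P[:,:2]-f[2:])@[-d[1],d[0]]
tip=f[2:]+d*s.max(); print("dir",d,"angle of bar x",np.arctan2(-d[1],-d[0]),"tip",tip,"lat",n.min(),n.max(),s.min(),s.max())
# by color: lever top bright
print(ray([(298,268)],.062,*a),ray([(326,212)],.048,*a))
H=(np.hypot(X[...,0]-.59,X[...,1]-.24)<.03)&(X[...,2]>.056)&(X[...,2]<.068)&(v<292)
r=cv2.minEnclosingCircle(X[H][:,:2].astype(np.float32)); print("hub",r,X[H].mean(0))
print("pivot from tip",tip-d*.076,"origin target",tip-d*.018+d*.065)
B=(u<130)&(v>150)&(X[...,2]>.02)&(X[...,2]<.03);Q=X[B];f=cv2.fitLine(Q[:,:2].astype(np.float32),cv2.DIST_HUBER,0,.001,.001).ravel();print("bar",f,np.arctan(f[1]/f[0]))
q=f[2:]+f[:2]*(.5055-f[2])/f[0];print(q)
for k in range(212,256,6):
    e=L[k]; print(k,u[k][e].min() if e.any() else 0,u[k][e].max() if e.any() else 0)
```

```text
510 0.0468335180990545
dir [-0.7510972   0.66019166] angle of bar x -0.7210739 tip [0.53728624 0.29674299] lat -0.007004750123859623 0.005863213092896721 -0.03076548685101259 0.02582481278499765
[[0.58788023 0.24666588 0.062     ]] [[0.53640847 0.29471727 0.048     ]]
hub ((0.6001594066619873, 0.24027526378631592), 0.02559484913945198) [0.6007336  0.23908189 0.05776135]
pivot from tip [0.59436963 0.24656842] origin target [0.50198467 0.327772  ]
bar [ 0.96939665  0.24549975  0.48003787 -0.01540982] 0.24803518
[ 0.5055     -0.00896153]
212 322 330
218 319 330
224 316 327
230 312 324
236 310 321
242 306 318
248 303 315
254 0 0
```

apply_moves(
  commands=[
    [100,0.03,-0.45,-0.1,0.09],
    [100,0.03,-0.45,-0.1,0.09],
    [100,0.03,-0.45,-0.1,0.09],
    [100,0.03,-0.45,-0.1,0.09],
    [100,0.03,-0.45,-0.1,0.09],
    [100,0.03,-0.45,-0.1,0.09],
    [100,0.03,-0.45,-0.1,0.09],
    [100,0.03,-0.45,-0.1,0.09],
    [100,0.03,-0.45,-0.1,0.09],
    [100,0.04,-0.45,-0.1,0.1],
    [100,0,0,0,0],
    [100,0,0,0,0],
  ],
)

```text
clock: 3.62
position: [0.5056, -0.0151, 0.191]
ee_rot: [-0.263, 3.131, 0.001]
force: [0.3, -0.2, -0.1]
width: 0.998
gripper_force: 0.0
```

Run:
```python
from h import *
im,d,T,K,D=grab("wrist"); save(im,"pics/w2.png"); X=cloud(d,T,K,D)
s=observe(); r=s["ee_rot"]; print(s["position"],2*np.arctan2(r[1],r[0])+2*np.pi)
v,u=np.mgrid[:420,:560]
B=(X[...,2]>.018)&(X[...,2]<.034)&(np.abs(X[...,1]+.02)<.05)&(X[...,0]>.40)&(X[...,0]<.48)
Q=X[B];f=cv2.fitLine(Q[:,:2].astype(np.float32),cv2.DIST_HUBER,0,.001,.001).ravel();print(len(Q),f,np.arctan(f[1]/f[0]),Q[:,0].min(),"y at .5055",f[3]+f[1]/f[0]*(.5055-f[2]))
sg=(Q[:,:2]-f[2:])@(f[:2]*np.sign(f[0]))
o=f[2:]+f[:2]*np.sign(f[0])*(sg.min()+.09); print("origin from tail",o)
```

```text
[ 0.50567824 -0.01482087  0.19105045] 9.593212496002527
1112 [ 0.9865201   0.16363999  0.44790718 -0.02451993] 0.16437927 0.4169101770658708 y at .5055 -0.014966665
origin from tail [ 0.50660206 -0.01478386]
```

View pics/w2.png

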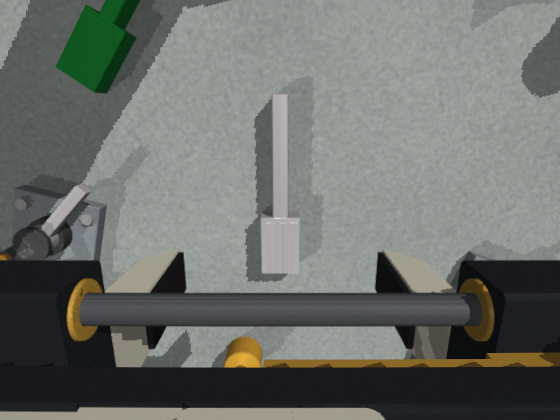

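The bar is centred between the fingers: its handle runs (280,95) to (280,215), with the head below it. I'm lowering and gripping.

apply_moves(
  commands=[
    [100,0,0,-0.5,0],
    [100,0,0,-0.5,0],
    [100,0,0,-0.5,0],
    [100,0,0,-0.5,0],
    [100,0,0,-0.5,0],
    [100,0,0,-0.3,0],
    [100,0,0,-0.2,0],
    [100,0,0,-0.1,0],
    [100,0,0,0,0],
    [100,0,0,0,0],
  ],
  newtons=55,
)

```text
clock: 4.92
position: [0.5061, -0.0162, 0.0055]
ee_rot: [-0.262, 3.13, 0.0]
force: [-0.4, -0.5, 0.3]
width: 1.003
gripper_force: 0.0
```

apply_moves(
  commands=[
    [0,0,0,0,0],
    [0,0,0,0,0],
    [0,0,0,0,0],
    [0,0,0,0,0],
    [0,0,0,0,0],
    [0,0,0,0,0],
    [0,0,0,0,0],
    [0,0,0,0,0],
  ],
)

```text
clock: 5.92
position: [0.5056, -0.0163, 0.0049]
ee_rot: [0.262, -3.131, -0.0]
force: [0.2, -0.3, 0.4]
width: 0.179
gripper_force: 0.0
```

apply_moves(
  commands=[
    [0,0,0,0,0],
    [0,0,0,0,0],
    [0,0,0,0,0],
  ],
)

```text
clock: 6.3
position: [0.5056, -0.0163, 0.0049]
ee_rot: [-0.262, 3.131, 0.0]
force: [0.0, 0.2, -0.1]
width: 0.004
gripper_force: 0.0
```

apply_moves(
  commands=[
    [0,0,0,0.3,0],
    [0,0,0,0.5,0],
    [0,0,0,0.5,0],
    [0,0,0,0.5,0],
    [0,0,0,0.2,0],
    [0,0,0,0,0],
  ],
)

```text
clock: 7.05
position: [0.506, -0.0162, 0.1252]
ee_rot: [-0.262, 3.129, 0.0]
force: [-1.5, -0.4, 0.5]
width: 0.004
gripper_force: 0.0
```

The fingers shut on nothing, so I'm looking again.

Run:
```python
from h import *
im,d,T,K,D=grab("wrist"); im2=grab("top")[0]
save(np.hstack([cv2.resize(im,(448,336)),cv2.resize(im2[110:260,230:380],(336,336))]),"pics/w3.png")
```

```text
(no output)
```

View pics/w3.png

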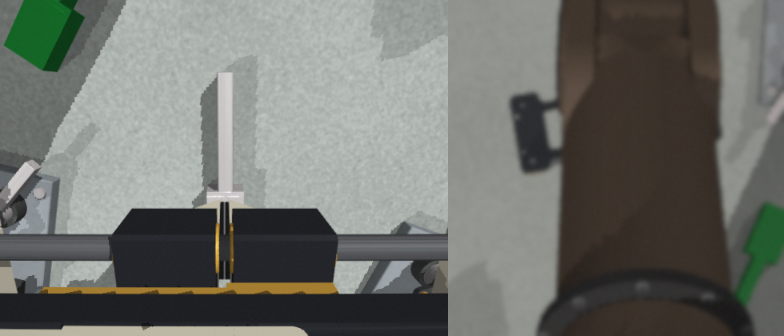

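Run:
```python
from h import *
z=np.load("last_wrist.npz"); X=cloud(z["d"],z["T"],z["K"],z["D"])
for k in range(84,262,8): print(k,X[k,[275,280,285]].round(4).tolist())
s=observe();print(s["position"],s["width"],s["gripper_force"])
```

```text
84 [[0.4128, -0.0358, -0.001], [0.4122, -0.0317, -0.0002], [0.4114, -0.0276, -0.0014]]
92 [[0.4201, -0.0342, 0.0255], [0.4194, -0.0304, 0.0253], [0.4188, -0.0267, 0.0257]]
100 [[0.4259, -0.0333, 0.0247], [0.4252, -0.0295, 0.0249], [0.4246, -0.0256, 0.0251]]
108 [[0.4317, -0.0323, 0.025], [0.4311, -0.0285, 0.026], [0.4304, -0.0246, 0.0253]]
116 [[0.4377, -0.0313, 0.0249], [0.437, -0.0275, 0.0246], [0.4364, -0.0236, 0.025]]
124 [[0.4437, -0.0303, 0.0244], [0.443, -0.0264, 0.0248], [0.4423, -0.0226, 0.0259]]
132 [[0.4497, -0.0293, 0.0257], [0.4491, -0.0254, 0.0254], [0.4485, -0.0215, 0.0244]]
140 [[0.456, -0.0283, 0.0243], [0.4553, -0.0244, 0.0245], [0.4545, -0.0205, 0.0254]]
148 [[0.4621, -0.0273, 0.0254], [0.4614, -0.0233, 0.025], [0.4608, -0.0194, 0.0251]]
156 [[0.4685, -0.0262, 0.0245], [0.4677, -0.0222, 0.0249], [0.467, -0.0183, 0.0257]]
164 [[0.4748, -0.0251, 0.0248], [0.4741, -0.0212, 0.0248], [0.4733, -0.0172, 0.0257]]
172 [[0.4812, -0.0241, 0.025], [0.4804, -0.0201, 0.026], [0.4799, -0.016, 0.0247]]
180 [[0.488, -0.023, 0.0239], [0.487, -0.019, 0.0253], [0.4864, -0.0149, 0.0246
[... 219 characters left out ...]
156, 0.0261], [0.5064, -0.0114, 0.0249]]
212 [[0.5145, -0.0185, 0.0256], [0.5142, -0.0143, 0.0243], [0.513, -0.0103, 0.0259]]
220 [[0.5218, -0.0174, 0.0244], [0.5207, -0.0132, 0.0256], [0.5202, -0.009, 0.025]]
228 [[0.5288, -0.0162, 0.0247], [0.5276, -0.0121, 0.0262], [0.5271, -0.0078, 0.0255]]
236 [[0.5354, -0.0151, 0.0262], [0.5348, -0.0108, 0.0257], [0.5337, -0.0067, 0.0269]]
244 [[0.5427, -0.0139, 0.026], [0.542, -0.0096, 0.0258], [0.5417, -0.0053, 0.0248]]
252 [[0.4946, -0.0199, 0.1615], [0.5491, -0.0084, 0.0263], [0.5493, -0.004, 0.0242]]
260 [[0.4962, -0.0196, 0.1669], [0.4963, -0.0173, 0.1656], [0.4956, -0.0151, 0.1665]]
[ 0.50497026 -0.0162324   0.12396843] 0.0022722755240038306 0.0
```

Run:
```python
from h import *
np.set_printoptions(linewidth=220,suppress=True)
z=np.load("last_wrist.npz"); X=cloud(z["d"],z["T"],z["K"],z["D"]); s=observe()
Rm=R.from_rotvec(s["ee_rot"]).as_matrix(); Y=(X-s["position"])@Rm*1000
for k in range(240,372,8): print(k,"z",Y[k,256:308:4,2].round(0),"x",Y[k,280,0].round(0))
c=cv2.resize(z["im"][200:380,200:360],None,fx=3.3,fy=3.3,interpolation=cv2.INTER_CUBIC); save(c,"pics/w4.png")
```

```text
240 z [125. 100.  99.  99. 100.  99. 100.  98.  98.  98.  98.  99.  98.] x -35.0
248 z [125.  97. 100. 100.  99.  98.  98.  98.  99.  99.  99.  99.  99.] x -41.0
256 z [-42. -41. -42. -42. -42. -38. -38. -38. -41. -43. -41. -43. -41.] x 9.0
264 z [-107. -107. -106. -108.  -51.  -48.  -47.  -47.  -51. -106. -105. -107. -108.] x 9.0
272 z [-111. -111. -112. -111.  -59.  -56.  -56.  -54.  -58. -112. -111. -112. -111.] x 10.0
280 z [-116. -116. -116. -116. -113.  -62.  -60.  -62. -113. -116. -115. -116. -116.] x 8.0
288 z [-119. -119. -120. -120. -115.  -69.  -61.  -69. -116. -120. -119. -119. -119.] x 5.0
296 z [-122. -122. -124. -123. -118. -114. -114. -114. -117. -122. -123. -123. -123.] x 31.0
304 z [-124. -123. -123. -123. -119. -116. -117. -116. -118. -123. -123. -123. -123.] x 31.0
312 z [-124. -124. -123. -123. -121. -116. -117. -117. -120. -122. -123. -124. -123.] x 29.0
320 z [-122. -124. -123. -124. -120. -117. -118. -118. -120. -123. -123. -123. -125.] x 27.0
328 z [-124. -122. -123. -124. -120.  -80.  124.  -80. -121. -122. -123. -124. -124.] x -138.0
336 z [-124. -123. -124. -122. -120.  -80.  123.  -79. -120. -124. -123. -123. -124.] x -147.0
344 z [-124. -122. -122. -124. -100.  -81.  125.  -80.  -88. -124. -123. -123. -123.] x -158.0
352 z [-123. -122. -123. -124. -102.  124.  124.  124.  -89. -124. -124. -124. -123.] x -167.0
360 z [-126. -126. -126. -126. -126. -126. -126. -126. -126. -125. -126. -126. -125.] x 22.0
368 z [-132. -132. -133. -133. -133. -133. -133. -133. -133. -133. -132. -132. -132.] x 26.0
```

View pics/w4.png

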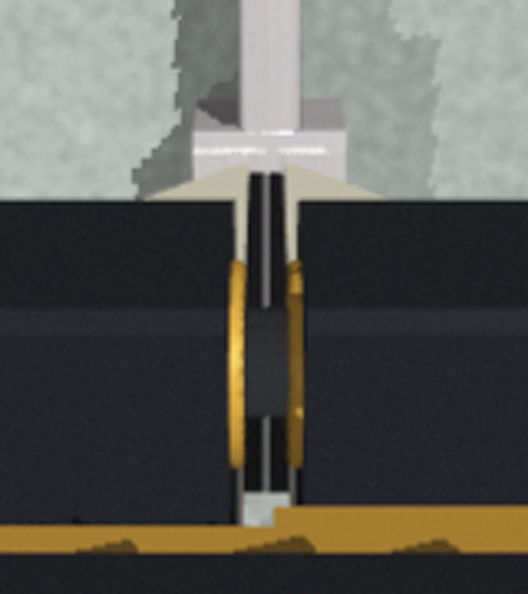

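The wrist depth image shows the real fingertips about 36 mm behind the reported TCP (visible pad ends at tool z ≈ -36 mm). They therefore closed above the bar, and the bar is untouched. I'm correcting for this: open, then go lower while watching the force.

apply_moves(
  commands=[
    [100,0,0.02,0,0],
    [100,0,0,0,0],
    [100,0,0,0,0],
    [100,0,0,0,0],
    [100,0,0,-0.4,0],
    [100,0,0,-0.4,0],
    [100,0,0,-0.4,0],
    [100,0,0,-0.4,0],
    [100,0,0,-0.4,0],
    [100,0,0,-0.3,0],
    [100,0,0,-0.1,0],
    [100,0,0,0,0],
  ],
)

```text
clock: 8.65
position: [0.5056, -0.0152, -0.0191]
ee_rot: [0.262, -3.13, 0.0]
force: [0.7, -0.6, -0.8]
width: 1.001
gripper_force: 0.0
```

apply_moves(
  commands=[
    [100,0,0,-0.08,0],
    [100,0,0,-0.04,0],
    [100,0,0,0,0],
  ],
)

```text
clock: 9.02
position: [0.5057, -0.015, -0.0262]
ee_rot: [-0.262, 3.13, 0.0]
force: [-0.8, 0.6, 0.2]
width: 1.0
gripper_force: 0.0
```

apply_moves(
  commands=[
    [100,0,0,-0.06,0],
    [100,0,0,0,0],
    [0,0,0,0,0],
    [0,0,0,0,0],
    [0,0,0,0,0],
    [0,0,0,0,0],
    [0,0,0,0,0],
    [0,0,0,0,0],
    [0,0,0,0,0],
    [0,0,0,0,0],
    [0,0,0,0,0],
    [0,0,0,0,0],
  ],
  newtons=55,
)

```text
clock: 10.52
position: [0.5056, -0.0151, -0.0299]
ee_rot: [0.262, -3.131, 0.0]
force: [0.1, -0.8, 0.2]
width: 0.167
gripper_force: 55.0
```

apply_moves(
  commands=[
    [0,0,0,0,0],
    [0,0,0,0,0],
    [0,0,0,0,0],
  ],
)

```text
clock: 10.9
position: [0.5056, -0.0152, -0.0298]
ee_rot: [-0.262, 3.131, -0.0]
force: [0.1, -0.6, 0.6]
width: 0.171
gripper_force: 55.0
```

apply_moves(
  commands=[
    [0,0,0,0.3,0],
    [0,0,0,0.5,0],
    [0,0,0,0.5,0],
    [0,0,0,0.5,0],
    [0,0,0,0.05,0],
    [0,0,0,0,0],
  ],
)

```text
clock: 11.65
position: [0.505, -0.0149, 0.0803]
ee_rot: [0.262, -3.13, -0.0]
force: [-0.1, -1.0, -3.6]
width: 0.171
gripper_force: 55.0
```

apply_moves(
  commands=[
    [0,0,0.4,0,-0.15],
    [0,0,0.5,0,-0.15],
    [0,0,0.5,0,-0.15],
    [0,0,0.5,0,-0.15],
    [0,0,0.5,0,-0.15],
    [0,0,0.5,0,-0.15],
    [0,0,0.5,0,-0.15],
    [0,0,0.5,0,-0.15],
    [0,0,0.5,0,-0.15],
    [0,0,0.5,0,-0.15],
    [0,-0.06,0.5,0,-0.15],
    [0,0,0.3,0,-0.13],
  ],
)

```text
clock: 13.15
position: [0.5003, 0.3283, 0.0789]
ee_rot: [-1.111, -2.937, 0.004]
force: [-0.1, 0.3, -3.8]
width: 0.175
gripper_force: 55.0
```

apply_moves(
  commands=[
    [0,0,0,0,0],
    [0,0,0,0,0],
    [0,0,0,0,0],
  ],
)

```text
clock: 13.52
position: [0.5022, 0.3253, 0.0808]
ee_rot: [-1.112, -2.938, 0.002]
force: [0.5, 0.4, -3.3]
width: 0.167
gripper_force: 55.0
```

```bash
cat > m.py <<'E'
from h import *
im,d,T,K,D=grab("wrist"); X=cloud(d,T,K,D); s=observe(); r=s["ee_rot"]
y=(2*np.arctan2(r[1],r[0])-np.pi+np.pi)%(2*np.pi)-np.pi
print("pos",s["position"].round(4),"bar yaw(tool)",round(y,4),"w",s["width"].round(3),s["joints"].round(2))
E
cat > m2.py <<'E'
from m import *
import sys
v,u=np.mgrid[:420,:560]
p=s["position"]; uz=p[2]+.030
B=(X[...,2]>uz+.014)&(X[...,2]<uz+.036)&(np.hypot(X[...,0]-p[0],X[...,1]-p[1])<.12)
Q=X[B][:,:2]; e=np.array([np.cos(y),np.sin(y)]); t=(Q-p[:2])@e; n=(Q-p[:2])@[-e[1],e[0]]
print("held pts",len(Q),"z",X[B][:,2].mean(),"t",t.min(),t.max())
for a in np.arange(-.09,.1,.02):
    q=(abs(t-a)<.01); print(a.round(2),q.sum(),*( (n[q].min().round(4),n[q].max().round(4)) if q.any() else ()))
save(im,sys.argv[1])
E
python3 m2.py pics/w5.png
```

```text
Traceback (most recent call last):
  File "m2.py", line 1, in <module>
    from m import *
  File "m.py", line 4, in <module>
    print("pos",s["position"].round(4),"bar yaw(tool)",round(y,4),"w",s["width"].round(3),s["joints"].round(2))
                                                                      ^^^^^^^^^^^^^^^^
AttributeError: 'float' object has no attribute 'round'
```

Weight shows -3.6 N, so the bar is held.

```bash
sed -i 's/,"w",s\["width"\].round(3)//' m.py; python3 m2.py pics/w5.png
```

```text
pos [0.5023 0.3259 0.0811] bar yaw(tool) -0.7238 [-0.97  0.53  0.45  1.79 -0.29  0.88  0.45]
held pts 11565 z 0.13576479181960252 t -0.0894496283897248 0.03396572372004018
-0.09 1223 -0.0086 0.0075
-0.07 2394 -0.0085 0.0075
-0.05 2122 -0.0085 0.0075
-0.03 1890 -0.0084 0.0076
-0.01 2536 -0.024 0.0235
0.01 343 -0.008 0.0076
0.03 1057 -0.0129 0.0125
0.05 0
0.07 0
0.09 0
```

View pics/w5.png

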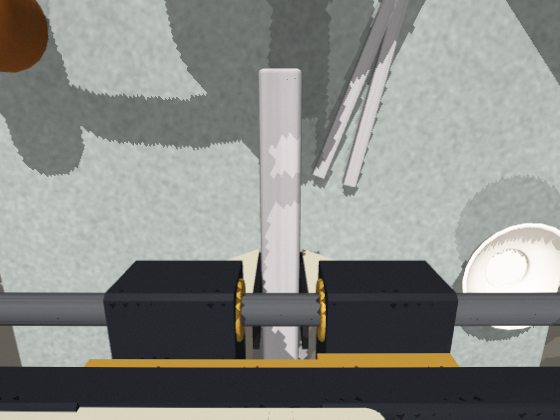

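The held bar is straight in the grip: handle tail at (280,70), and tail at -89 mm as expected. I'm lowering it over the lever.

apply_moves(
  commands=[
    [0,-0.01,0.02,-0.3,0],
    [0,0,0,-0.3,0],
    [0,0,0,-0.2,0],
    [0,0,0,-0.1,0],
    [0,0,0,0,0],
  ],
)

```text
clock: 14.25
position: [0.5013, 0.3279, 0.0266]
ee_rot: [-1.111, -2.938, 0.001]
force: [-0.3, -0.6, -3.8]
width: 0.171
gripper_force: 55.0
```

apply_moves(
  commands=[
    [0,0,0,-0.1,0],
    [0,0,0,-0.1,0],
    [0,0,0,-0.1,0],
    [0,0,0,-0.1,0],
    [0,0,0,0,0],
  ],
)

```text
clock: 14.88
position: [0.5011, 0.3278, 0.0026]
ee_rot: [-1.111, -2.938, 0.001]
force: [-0.1, -0.1, -3.9]
width: 0.163
gripper_force: 55.0
```

apply_moves(
  commands=[
    [0,-0.06,-0.08,0,0.1],
    [0,-0.06,-0.08,0,0.1],
    [0,-0.06,-0.09,0,0.1],
    [0,-0.05,-0.09,0,0.1],
    [0,-0.05,-0.09,0,0.1],
    [0,-0.05,-0.09,0,0.1],
    [0,-0.04,-0.1,0,0.1],
    [0,-0.04,-0.1,0,0.1],
  ],
)

```text
clock: 15.88
position: [0.4786, 0.2868, 0.0039]
ee_rot: [0.5, 3.098, 0.005]
force: [5.6, 5.3, -7.3]
width: 0.168
gripper_force: 55.0
```

```bash
cat > t.py <<'E'
from h import *
P=np.array([.593,.2457]); s=observe(); r=s["ee_rot"]; p=s["position"]; q=p[:2]-P
y=(2*np.arctan2(r[1],r[0])+np.pi)%(2*np.pi)-np.pi
th=np.arctan2(q[1],q[0])%(2*np.pi)
print(p.round(4),"r",np.hypot(*q).round(4),"phi_pos",round(th-2.4206,3),"phi_yaw",round(y+.721,3),"F",s["force"].round(1),s["ft_torque"].round(2),s["joints"].round(2))
im,d,T,K,D=grab("top"); X=cloud(d,T,K,D)
L=(X[...,2]>.036)&(X[...,2]<.075)&(np.hypot(X[...,0]-P[0],X[...,1]-P[1])<.09); print(L.sum())
save(cv2.resize(im[90:240,120:270],None,fx=4,fy=4,interpolation=cv2.INTER_CUBIC),"pics/t_%d.png"%(s["clock"]*100)); print("pics/t_%d.png"%(s["clock"]*100))
E
python3 t.py
```

```text
[0.4786 0.2868 0.0039] r 0.1215 phi_pos 0.376 phi_yaw 3.543 F [ 5.6  5.3 -7.3] [ 1.18 -0.87  0.24] [-0.83  0.56  0.28  1.95 -0.24  0.65  0.85]
692
pics/t_1587.png
```

apply_moves(
  commands=[
    [0,-0.03,-0.1,0,0.1],
    [0,-0.03,-0.1,0,0.1],
    [0,-0.02,-0.1,0,0.1],
    [0,-0.02,-0.1,0,0.1],
    [0,-0.01,-0.1,0,0.1],
    [0,-0.01,-0.1,0,0.1],
    [0,0,-0.1,0,0.1],
    [0,0,-0.1,0,0.1],
  ],
)

```text
clock: 16.92
position: [0.4717, 0.2391, 0.0041]
ee_rot: [-0.125, 3.135, 0.005]
force: [3.6, 5.0, -4.3]
width: 0.174
gripper_force: 55.0
```

```bash
python3 t.py
```

```text
[0.4717 0.2391 0.0041] r 0.1215 phi_pos 0.776 phi_yaw -2.341 F [ 3.6  5.  -4.3] [ 1.16 -0.62  0.18] [-0.69  0.52  0.16  2.02 -0.14  0.61  1.22]
504
pics/t_1692.png
```

Tracking the arc well (phi ≈ 0.78-0.80). I'm continuing past the dead point.

apply_moves(
  commands=[
    [0,0.01,-0.1,0,0.1],
    [0,0.01,-0.1,0,0.1],
    [0,0.02,-0.1,0,0.1],
    [0,0.02,-0.1,0,0.1],
    [0,0.03,-0.1,0,0.1],
    [0,0.03,-0.1,0,0.1],
    [0,0,0,0,0],
  ],
)

```text
clock: 17.85
position: [0.477, 0.2001, 0.0032]
ee_rot: [0.585, -3.086, 0.001]
force: [-0.5, -1.3, -4.1]
width: 0.169
gripper_force: 55.0
```

```bash
python3 t.py
```

```text
[0.477  0.2001 0.0032] r 0.1246 phi_pos 1.096 phi_yaw -2.046 F [-0.5 -1.3 -4.1] [0.05 0.07 0.02] [-0.56  0.51  0.08  2.03 -0.06  0.6   1.51]
105
pics/t_1785.png
```

The spring force has vanished, so the lever has snapped over. I'm lifting off.

apply_moves(
  commands=[
    [0,0,0,0.15,0],
    [0,0,0,0.2,0],
    [0,0,0,0.3,0],
    [0,0,0,0.4,0],
    [0,0,0,0.4,0],
    [0,0,0,0.2,0],
    [0,0,0,0,0],
  ],
)

```text
clock: 18.77
position: [0.4773, 0.2013, 0.103]
ee_rot: [-0.589, 3.084, 0.001]
force: [0.1, -0.5, -3.6]
width: 0.169
gripper_force: 55.0
```

apply_moves(
  commands=[
    [0,0.05,-0.4,0,0],
    [0,0.05,-0.5,0,0],
    [0,0.05,-0.5,0,0],
    [0,0.05,-0.5,0,0],
    [0,0.05,-0.5,0,0],
    [0,0.05,-0.5,0,0],
    [0,0.05,-0.4,0,0],
    [0,0,-0.2,0,0],
    [0,0,0,0,0],
    [0,0,0,0,0],
  ],
)

```text
clock: 20.02
position: [0.4976, -0.0078, 0.1019]
ee_rot: [0.591, -3.085, -0.001]
force: [0.4, 0.1, -3.9]
width: 0.173
gripper_force: 55.0
```

```bash
python3 t.py
python3 - <<'E'
from h import *
z=np.load("last_top.npz"); X=cloud(z["d"],z["T"],z["K"],z["D"])
v,u=np.mgrid[:420,:560]
P=np.array([.593,.2457])
for P,nm in((np.array([.593,.2457]),"main"),(np.array([.593,-.26]),"spare")):
    L=(X[...,2]>.038)&(X[...,2]<.056)&(X[...,0]<.573)&(np.hypot(X[...,0]-P[0],X[...,1]-P[1])<.1)
    Q=X[L][:,:2].astype(np.float32); f=cv2.fitLine(Q,cv2.DIST_HUBER,0,.001,.001).ravel(); print(nm,len(Q),f,"angle vs open",np.arctan(f[1]/f[0])+.721)
s=observe(); p=s["position"]; r=s["ee_rot"]; print(p,(2*np.arctan2(r[1],r[0]))%np.pi)
# free floor check near lay-down
E
```

```text
[ 0.4976 -0.0078  0.1019] r 0.2709 phi_pos 1.932 phi_yaw -2.042 F [ 0.4  0.1 -3.9] [0.03 0.08 0.04] [-0.21  0.33  0.16  2.   -0.07  0.81  1.93]
418
pics/t_2002.png
main 107 [0.93646264 0.3507673  0.54775286 0.22945584] angle vs open 1.0793904
spare 89 [ 0.8384324  -0.5450057   0.5539204  -0.21620269] angle vs open 0.14460415
[ 0.49768925 -0.00773392  0.10197074] 0.37879224863821825
```

The lever is at about 1.07 (home). I'm laying the bar down in its old, free spot.

apply_moves(
  commands=[
    [0,0,0,-0.4,0],
    [0,0,0,-0.5,0],
    [0,0,0,-0.5,0],
    [0,0,0,-0.4,0],
    [0,0,0,-0.2,0],
    [0,0,0,-0.1,0],
    [0,0,0,-0.05,0],
    [0,0,0,-0.03,0],
    [0,0,0,0,0],
    [0,0,0,0,0],
  ],
)

```text
clock: 21.32
position: [0.4981, -0.0091, -0.0283]
ee_rot: [-0.589, 3.085, -0.0]
force: [-0.5, 0.2, -3.5]
width: 0.17
gripper_force: 55.0
```

apply_moves(
  commands=[
    [0,0,0,-0.02,0],
    [0,0,0,-0.01,0],
    [0,0,0,0,0],
    [0,0,0,0,0],
  ],
)

```text
clock: 21.82
position: [0.498, -0.0091, -0.0299]
ee_rot: [-0.589, 3.085, 0.0]
force: [-2.4, 0.3, 7.2]
width: 0.17
gripper_force: 55.0
```

apply_moves(
  commands=[
    [60,0,0,0,0],
    [60,0,0,0,0],
    [60,0,0,0,0],
    [60,0,0,0,0],
    [60,0,0,0,0],
    [60,0,0,0,0],
    [60,0,0,0,0],
  ],
)

```text
clock: 22.7
position: [0.4978, -0.0091, -0.0305]
ee_rot: [0.589, -3.086, -0.0]
force: [0.7, -0.1, 0.6]
width: 0.595
gripper_force: 0.0
```

apply_moves(
  commands=[
    [60,0,0,0.2,0],
    [60,0,0,0.4,0],
    [60,0,0,0.6,0],
    [60,0,0,0.7,0],
    [60,0,0,0.7,0],
    [60,-0.5,0,0.4,0],
    [60,-0.5,0,0,0],
    [60,-0.5,0,0,0],
    [60,0,0,0,0],
    [60,0,0,0,0],
  ],
)

```text
clock: 23.95
position: [0.4086, -0.009, 0.1503]
ee_rot: [-0.589, 3.084, -0.0]
force: [0.2, 0.5, 0.3]
width: 0.599
gripper_force: 0.0
```

Run:
```python
from h import *
im,d,T,K,D=grab("scene"); X=cloud(d,T,K,D)
im2=grab("top")[0]
save(np.hstack([cv2.resize(im[120:360,100:440],(510,360)),cv2.resize(im2[40:240,170:330],(288,360))]),"pics/fin.png")
B=(X[...,2]>.014)&(X[...,2]<.04)&(np.hypot(X[...,0]-.498,X[...,1]+.009)<.12); print(B.sum(),X[B][:,2].max(),np.median(X[B][:,2])); print(observe()["position"])
```

```text
403 0.030747959251748114 0.02382304026462867
[ 0.40876698 -0.00905092  0.14989806]
```

View pics/fin.png

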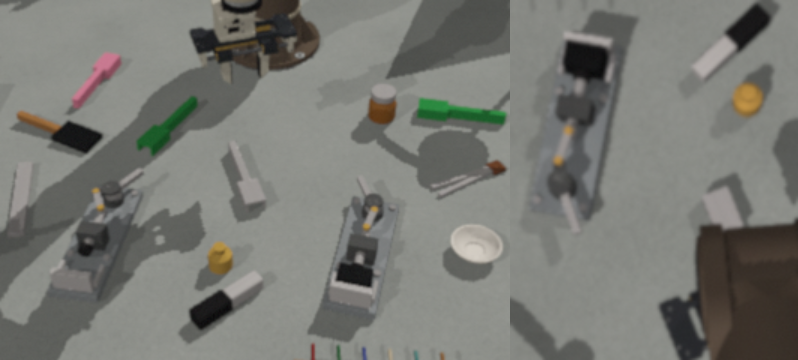

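The lever of the clamp with the black block is swung home, shown at (370,188) in the scene half and (572,215) in the top half. The bar lies flat on the bench at (245,178), the spare clamp is still open, and the gripper is clear.

```bash
python3 -c "
from cell import arm
print(arm.sign_off())"
```

```text
the job is handed in; nothing more can be done
None
```

The clamp with the black block is snapped home, measured at about 1.08 rad against the 1.05 stop; the steel bar is back flat on the bench, the spare clamp is still open, and I handed the job in after about 24 s of robot time.

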